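# Close the grinder's hopper and start it

## Task

Screw the grinder's hopper lid down clockwise until it is snug on its seal - a little past the point where the resistance starts to rise - but do not overtighten it. Only then press the start button all the way down briefly and let it go. Leave the mug, the jar and the mill where they stand.

Things in the scene. Friction and masses are not known exactly. Their poses are not given: they have to be found in the camera images.
- grinder: electric bench grinder, stands fast: black housing 120 mm deep (x) by 235 mm wide (y), flat top 70 mm above the worktop. Origin: centre of its underside; front is -x, z up. Left end: clear hopper on an upright axis at (0, +65 mm), at most 92 mm wide (112 mm up), sloping in to 52 mm at 130 mm up, a steel neck above. Right end: start button, axis at (0, -68 mm).
- lid_grip (a point): on the axis of the hopper's screw lid, 15 mm below its top: the height to grip. Upright round metal cap with fluted rim, 60 mm in diameter, 45 mm tall; closed, its lower edge is 137 mm and its top 182 mm above the worktop. A black pointer rib on top (10 x 26 mm) points along this point's -y. The lid cannot be lifted off its thread.
- lid (a joint): how far the screw lid is down its thread (rad), grows clockwise seen from above; it sinks 1.6 mm a rad. Starts loose at -2.7 to -1.3 (stop at -3). 0: the lid meets its seal, and its pointer rib points straight at the start button. Up to there an even drag of about 0.12 N m; turned further, this stays 0 and joint seal grows.
- seal (a joint): how far the lid has been turned on past first touch of its seal (rad, clockwise), squeezing it; 0 while the lid is loose. It needs 0.30 N m to start and 1.5 N m per rad more. Snug: 0.06 to 0.35 (pointer rib 3 to 20 degrees past the start button); more is overtight. Let go, it stays where it is; from beyond 0.2 it springs back to about 0.2.
- start_button (a joint): travel of the start button (m): 0 = up, 0.006 = fully down; it springs back. Going down needs 1.5 N at first and 5 N at the bottom.
- start_button_top (a point): centre of the top of the grey start button, a round spring push button of 32 mm diameter in a 48 mm steel collar on the right end of the grinder's top. It is pressed straight down; when up, it stands 92 mm above the worktop, 10 mm above its collar.
- mug_center (a point): bystander: upturned cream mug with a handle, 83 mm wide (116 mm with the handle) and 94 mm tall, to the left of the grinder; point on its middle half-way up. Leave it.
- glass_jar_center (a point): bystander: clear glass storage jar with a flat metal lid, 84 mm wide and 144 mm tall, behind the grinder under the wall cupboard (front edge at x = 0.58 m, underside 0.54 m above the worktop, from y = -0.73 to 0.25 m: keep the arm clear of it); point on its axis half-way up. Leave it.
- mill_center (a point): bystander: dark wooden mill, 58 mm wide and 170 mm tall, behind the grinder; point on its axis half-way up. Leave it.

How it is judged:
By the outcome, as a careful person would: the job done as asked, in the order asked, and still so for the second after the job is handed in, with the robot touching nothing.
It also fails if it takes over 51 s, if anything falls off the work surface, if the arm or the gripper's body presses on something with over 40 N, if the wrist force passes 120 N, or if a joint passes its speed limit or range.

## Robot

A 6-joint arm with a two-finger parallel gripper is mounted at the origin on a cart in front of the work surface, level with it; the furniture and walls round the work are solid. World frame = base frame: x ahead of the robot, y to its left, z up, the work surface at z = 0. Lengths are in m, angles in rad, forces in N, time in s.
With the tool pointing down it reaches from about 0.325 to 0.775 m from the base axis. Payload 5.5 kg.
Tool frame: the origin (TCP) lies at the very end of the fingers, on their centre line; the grasp point (between the pads) lies 19 mm behind it; z points along the fingers, y is the line along which they close (so a half turn about z gives the same grasp; the last joint's range is limited). The gripper opens to 85 mm and grips with 20 to 120 N. Pads are 22 mm wide; open, the fingers measure 114 mm over their backs; the gripper's body (76 mm by 85 mm) begins 54 mm behind the grasp point. The pads swing forward as they close: fully open they stand 13 mm farther back than shut.
Start: joints at [1.236, 0.091, 1.231, -0, 1.82, -0.057], TCP at [0.165, 0.577, 0.231] pointing down, gripper open.
Joint ranges: [-2.87, 2.87], [-0.86, 2.18], [0.17, 2.46], [-1.51, 4.65], [0.06, 2.69], [-2.65, 2.65]. Speed limits (rad/s): [2.57, 2.57, 3.01, 3.14, 3.14, 3.14].

## Interface

Orientations are given as a rotation vector (axis times angle).
In Python, from station import status, get_image, finish_job gives the robot as it stands. The module is installed in compiled form; this text tells all that it offers.
- The arm moves only by the tool servo_tool, never from a script. Its argument "moves" is a list of rows, each an object with "linear": the shift along the world's x, y, z in m, a list of three; "spin": the turn about the world's z in degrees; "fingers": the opening, from 0 (shut) to 1 (fully open). In form: [{"linear": [tx, ty, tz], "spin": spin, "fingers": fingers}, ...]. A call has 1 to 12 rows; each row is the pose to reach, as a shift and turn from the pose commanded when the call began; what a row does not reach only later rows make up. A row lasts 1/10 s, in which the tool goes at most 50 mm and 8.59 degrees, less where a joint would pass 70% of its speed; a pose out of reach is approached as far as the arm can. A call with a gripper value outside its range is refused whole. The fingers move at their own pace and stop on an object; "grip_force" is the grip in N (left out, the last holds). Time passes only in rows, so rows that repeat a pose let the fingers close. It gives the time, the measured TCP pose, the force, the opening and the grip force at its end, in the units of the state.
- status.get_obs(): the state, without advancing time (a new reading comes with each control period).
- get_image(name): name is "scene" or "side" or "wrist"; returns a dict with "color" (400x640x3 uint8, red, green, blue), "z_map" (400x640 float32, m along the optical axis (not along the pixel's ray), 0 where there is no reading), "fx", "fy", "cx", "cy" (pixels), "origin" and "rotation" of the camera in the world. Camera axes: x right, y up, looking along -z (the intrinsics and any distortion apply to the point x, -y, -z); pixel columns grow to the right and rows downward; lengths in m; the calibration is good to about 2 mm. The wrist camera is an equidistant fisheye: a pixel r from the principal point sees the ray r / f radians off the axis. A picture is of the moment at which its call begins.
- finish_job(): hands the job in; it is judged then, once.
The state is a dict: "time": time; "joint_pos": joint angles; "joint_vel": joint speeds; "effort": joint torques, N m; "ee_pos": TCP position; "tool_rot": TCP orientation; "ft_force": force on the tool from outside, world axes, zero at the start; "ft_torque": the same for the moment, N m; "opening": finger opening in m; "grip_force": force on a finger pad.
Only numpy, scipy, OpenCV 4.12 (cv2) and the standard library are available. Lean on these libraries where they do the work, as an engineer would, in place of code of your own. Each camera call takes 0.05 s, during which the arm holds its last target. There are 200 camera calls.

## Working session

There is one attempt and no reset: what is moved stays moved. The work goes in short steps, Python scripts to look and compute and a tool call to move; the robot and the scene stay as the last step left them, time stands still between calls to the robot, and variables do not carry over. Pictures are saved under pics/ and viewed, at most 10 in all, crops included, and the job is handed in when it is done.

Besides the shell and the picture viewer there is one more tool, called after "Call:" in YAML: its name, and indented under it one key for each argument. servo_tool: Moves the arm, as the interface text tells. Its arguments: {"type":"object","properties":{"moves":{"type":"array","items":{"type":"object","properties":{"linear":{"type":"array","items":{"type":"number"}},"spin":{"type":"number"},"fingers":{"type":"number"}}}},"grip_force":{"type":"number"}},"required":["moves"]}

```bash
mkdir -p pics; cat > h.py <<'E'
import numpy as np, cv2
from station import status, get_image, finish_job
def snap(n,f):
    im=get_image(n); cv2.imwrite(f'pics/{f}.png',im['color'][...,::-1]); np.savez(f'pics/{f}.npz',**im); return im
def pts(im):
    z=im['z_map']; v,u=np.mgrid[:z.shape[0],:z.shape[1]]
    c=np.stack([(u-im['cx'])/im['fx']*z,-(v-im['cy'])/im['fy']*z,-z],-1)
    return c@np.array(im['rotation']).T+np.array(im['origin'])
E
python3 - <<'E'
from h import *
for n in('scene','side'):
    im=snap(n,n+'0'); print(n,im['origin'],im['fx'],im['cx'],im['cy'],np.round(im['rotation'],3).tolist())
a=cv2.imread('pics/scene0.png');b=cv2.imread('pics/side0.png')
o=status.get_obs();print(o)
E
```

```text
scene [ 0.16248695 -0.29584849  0.75442841] 372.9115120248538 313.81055921941623 199.64246796057313 [0.681, -0.272, -0.678]
side [ 0.23213403 -0.76850369  0.4830087 ] 436.84499134720784 320.44343455438207 200.975802134201 [1.207, -0.21, -0.287]
{'time': 0.1, 'joint_pos': array([ 1.23630923e+00,  9.17940521e-02,  1.23176136e+00,  1.34453251e-05,
        1.81981633e+00, -5.66903684e-02]), 'joint_vel': array([-4.32656346e-04, -3.36075915e-03, -9.57700385e-04, -1.25840005e-03,
        7.55270481e-05, -5.22528162e-04]), 'effort': array([ 2.46577343e-03, -4.60218966e+01, -4.19219148e+01, -1.76074332e-05,
        1.07029002e-02,  5.38828843e-06]), 'ee_pos': array([0.16445026, 0.57675746, 0.23025999]), 'tool_rot': array([-4.34905385e-01, -3.11098081e+00,  2.73700668e-03]), 'ft_force': array([-0.65744441, -0.41303611, -0.77073554]), 'ft_torque': array([ 0.00965934,  0.04437917, -0.0121116 ]), 'grip_force': 0.0, 'opening': 0.08552143316345406}
```

View pics/scene0.png

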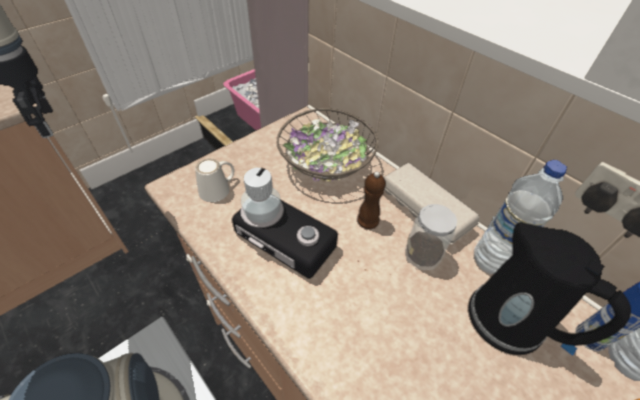

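View pics/side0.png

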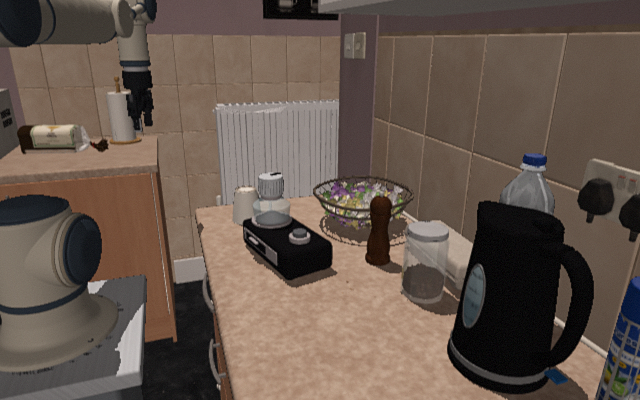

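The scene view shows the lid at about (258,185) with its pointer rib near (261,173), the button at (308,234), the mug at (213,180), the mill at (372,200) and the jar at (430,238). The side view shows the lid at (271,185) and the button at (299,236). The camera rotation is a rotation vector, so I'll fix the helper for that.

```bash
sed -i "s/np.array(im\['rotation'\]).T/cv2.Rodrigues(np.array(im['rotation'],float))[0].T/" h.py
cat >> h.py <<'E'
def ray(im,u,v,h):
    d=cv2.Rodrigues(np.array(im['rotation'],float))[0]@np.array([(u-im['cx'])/im['fx'],-(v-im['cy'])/im['fy'],-1])
    o=np.array(im['origin']); return o+d*(h-o[2])/d[2]
E
python3 - <<'E'
from h import *
for n in('scene','side'):
    im=np.load(f'pics/{n}0.npz'); P=pts(im); 
    def m(lo,hi,box=(0.2,0.8,-0.3,0.5)):
        return (P[...,2]>lo)&(P[...,2]<hi)&(P[...,0]>box[0])&(P[...,0]<box[1])&(P[...,1]>box[2])&(P[...,1]<box[3])
    u0,u1,v0,v1=(225,345,160,280) if n=='scene' else (235,340,165,285)
    W=np.zeros(P.shape[:2],bool); W[v0:v1,u0:u1]=1
    for nm,lo,hi in(('lidtop',.178,.2),('body',.066,.074),('btn',.086,.097)):
        k=m(lo,hi)&W; q=P[k]
        if len(q)<5: print(nm,len(q)); continue
        r=cv2.minAreaRect((q[:,:2]*1000).astype(np.float32)); print(n,nm,len(q),np.median(q,0).round(4),r)
    k=m(.178,.2)&W; g=im['color'].astype(int).sum(-1); kk=k&(g<200); q=P[kk]
    if len(q)>3:
        c=P[k].mean(0); print('rib',len(q),q.mean(0),c)
    print('worktop z',np.median(P[300:360,330:420,2]))
im=np.load('pics/scene0.npz')
s=im['color'][150:270,220:345,::-1]; cv2.imwrite('pics/c0.png',cv2.resize(s,None,fx=5,fy=5,interpolation=cv2.INTER_CUBIC)[:600])
E
```

```text
scene lidtop 467 [0.4445 0.1991 0.1853] ((445.2474670410156, 200.39422607421875), (57.706092834472656, 55.93106460571289), 51.82861328125)
scene body 2673 [0.465  0.1146 0.0702] ((496.26861572265625, 178.2490692138672), (326.0550537109375, 315.765380859375), 51.701332092285156)
scene btn 466 [0.4912 0.1673 0.0921] ((553.272705078125, 189.02926635742188), (267.94415283203125, 173.38433837890625), 26.126266479492188)
rib 12 [0.45953543 0.20649322 0.18855374] [0.44468989 0.19908084 0.18507672]
worktop z 0.0007317717909436916
side lidtop 217 [0.4448 0.193  0.1858] ((445.2544250488281, 200.27915954589844), (51.39738464355469, 56.95317459106445), 55.119178771972656)
side body 1447 [0.4558 0.1068 0.071 ] ((530.1453247070312, 205.7284393310547), (293.537841796875, 376.0874938964844), 0.3928833603858948)
side btn 677 [0.4705 0.2664 0.0928] ((542.27392578125, 240.5447235107422), (367.2303466796875, 319.7333679199219), 88.1268310546875)
rib 12 [0.46030284 0.20691385 0.18755249] [0.44503899 0.19461143 0.1847635 ]
worktop z 0.00114070742546854
```

View pics/c0.png

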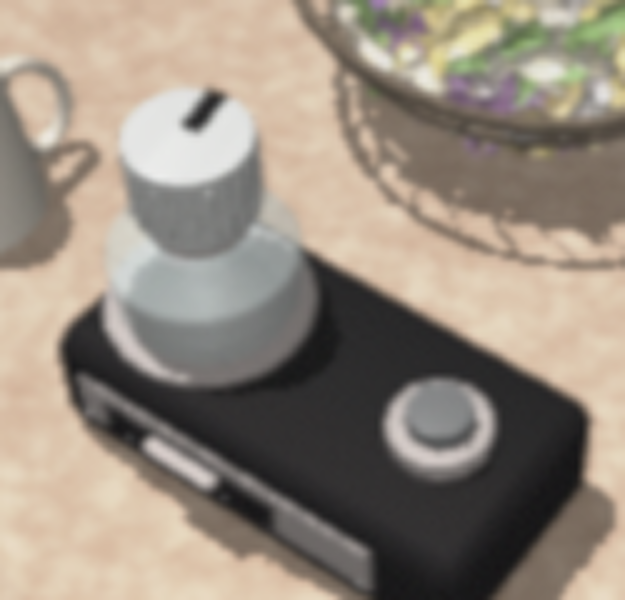

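The crop shows the lid top centred near crop (190,135), with the black rib running off-centre to (220,97). The button top is centred at crop (440,412).

```bash
python3 - <<'E'
from h import *
for n,uu in(('scene',(308,232.4)),('side',(299,233))):
    im=np.load(f'pics/{n}0.npz'); P=pts(im)
    d=np.linalg.norm(P-ray(im,*uu,.092),axis=-1)
    k=(d<.03)&(abs(P[...,2]-.0925)<.0035); q=P[k]
    b=np.array(cv2.minEnclosingCircle((q[:,:2]*1000).astype(np.float32))[0]); print(n,len(q),ray(im,*uu,.092),'btn',q.mean(0),b)
    k=(P[...,2]>.18)&(P[...,2]<.2)&(np.hypot(P[...,0]-.445,P[...,1]-.2)<.04)
    c=cv2.minEnclosingCircle((P[k][:,:2]*1000).astype(np.float32)); print('lid',c)
    kk=k&(im['color'].astype(int).sum(-1)<250); r=P[kk].mean(0)[:2]*1000; 
    v=r-[445.2,200.3]; w=b-[445.2,200.3]
    A=lambda v:np.degrees(np.arctan2(v[1],v[0])); print('rib',A(v),np.hypot(*v),'btn dir',A(w),np.hypot(*w),'to turn cw',A(v)-A(w))
    for nm,x in(('mug',(213,180)),('mill',(372,185)),('jar',(437,218))):
        if n=='scene': print(nm,P[x[1],x[0]])
E
```

```text
scene 133 [0.4786528  0.07067483 0.092     ] btn [0.47813826 0.07279488 0.09238002] [478.15542603  73.72904968]
lid ((445.0249328613281, 201.77511596679688), 30.19620704650879)
rib 22.358164808936476 15.658200207512849 btn dir -75.40586588150877 130.7909231130371 to turn cw 97.76403069044525
mug [0.41113775 0.36269025 0.07150808]
mill [0.64561087 0.04592271 0.14927943]
jar [ 0.68415373 -0.10512011  0.14438035]
side 83 [0.47539979 0.06383532 0.092     ] btn [0.47867307 0.07176637 0.0928992 ] [479.07470703  74.3469162 ]
lid ((446.4499816894531, 201.39727783203125), 29.164865493774414)
rib 24.47833483761082 17.171083975894177 btn dir -74.94667155666649 130.42881236714013 to turn cw 99.4250063942773
```

Call:
servo_tool:
  moves:
    - {"linear": [0.02,-0.03,0.005],"spin": 0,"fingers": 1}
    - {"linear": [0.045,-0.06,0.01],"spin": 0,"fingers": 1}
    - {"linear": [0.07,-0.095,0.015],"spin": 0,"fingers": 1}
    - {"linear": [0.095,-0.13,0.02],"spin": 0,"fingers": 1}
    - {"linear": [0.12,-0.16,0.02],"spin": 0,"fingers": 1}
    - {"linear": [0.145,-0.195,0.02],"spin": 0,"fingers": 1}
    - {"linear": [0.17,-0.23,0.02],"spin": 0,"fingers": 1}
    - {"linear": [0.195,-0.265,0.02],"spin": 0,"fingers": 1}
    - {"linear": [0.22,-0.3,0.02],"spin": 0,"fingers": 1}
    - {"linear": [0.25,-0.335,0.02],"spin": 0,"fingers": 1}
    - {"linear": [0.27,-0.36,0.02],"spin": 0,"fingers": 1}
    - {"linear": [0.28,-0.376,0.02],"spin": 0,"fingers": 1}
  grip_force: 90

```text
time: 1.3
ee_pos: [0.4457, 0.1987, 0.2505]
tool_rot: [-0.439, -3.11, 0.002]
ft_force: [0.1, 0.3, -0.2]
opening: 0.0854
grip_force: 0.0
```

```bash
python3 - <<'E'
from h import *
im=snap('wrist','w1'); print({k:im[k] for k in('fx','cx','cy','origin','rotation')})
o=status.get_obs(); print(o['joint_pos'],o['ee_pos'],cv2.Rodrigues(o['tool_rot'])[0].round(3),o['ft_force'])
P=pts(np.load('pics/scene0.npz')); k=(P[...,2]>.06)&(np.hypot(P[...,0]-.445,P[...,1]-.2)<.2)&(P[...,0]-.445+.26*(P[...,1]-.2)>.075); print('near behind',P[k].max(0),P[k].min(0), np.hypot(P[k][:,0]-.445,P[k][:,1]-.2).min())
E
```

```text
{'fx': 309.70691628693146, 'cx': 318.57005989458537, 'cy': 199.96573614489097, 'origin': array([0.3769322 , 0.21869999, 0.39311565]), 'rotation': array([-0.24496267, -0.18236386,  1.28199299])}
[ 0.3478716  -0.20332396  1.48031686 -0.00211817  1.86581745 -0.94171679] [0.4464521  0.19732361 0.25041659] [[-0.961  0.278 -0.   ]
 [ 0.278  0.961 -0.002]
 [-0.    -0.002 -1.   ]] [-0.09914334 -1.61911857 -0.07379658]
near behind [0.64439743 0.39796514 0.55334491] [0.47003084 0.05192311 0.06015759] 0.14896588154523152
```

View pics/w1.png

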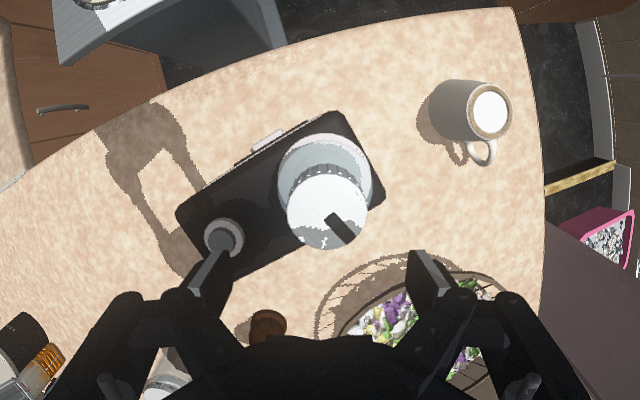

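The wrist view shows the lid top centred near (327,212), the rib at (342,229) and the button at (224,238). The mug is well off at (488,108), and the basket is clear of the lid. I'll measure the lid and button by ray casting.

```bash
cat >> h.py <<'E'
def fray(im,uv,h):
    uv=np.atleast_2d(np.asarray(uv,float)); x=(uv[:,0]-im['cx'])/im['fx']; y=(uv[:,1]-im['cy'])/im['fy']; r=np.hypot(x,y)+1e-12
    d=np.stack([x/r*np.sin(r),-y/r*np.sin(r),-np.cos(r)],-1)@cv2.Rodrigues(np.array(im['rotation'],float))[0].T
    o=np.array(im['origin']); return o+d*((h-o[2])/d[:,2:3])
def fpts(im):
    z=im['z_map']; v,u=np.mgrid[:z.shape[0],:z.shape[1]]; x=(u-im['cx'])/im['fx']; y=(v-im['cy'])/im['fy']; r=np.hypot(x,y)+1e-12
    t=np.tan(np.minimum(r,1.4)); c=np.stack([x/r*t*z,-y/r*t*z,-z],-1)
    return c@cv2.Rodrigues(np.array(im['rotation'],float))[0].T+np.array(im['origin'])
def lidmeas(im,h,B=None):
    P=fpts(im); g=im['color'].astype(int).sum(-1); v,u=np.mgrid[:400,:640]
    k=(abs(P[...,2]-h)<.005)&(np.hypot(P[...,0]-.445,P[...,1]-.2)<.045)
    q=fray(im,np.stack([u[k],v[k]],-1),h)[:,:2]*1000; c,r=cv2.minEnclosingCircle(q.astype(np.float32)); med=P[k][:,2].mean()
    kk=k&(g<200); R=fray(im,np.stack([u[kk],v[kk]],-1),h+.001)[:,:2]*1000
    return c,r,med,R
E
python3 - <<'E'
from h import *
im=np.load('pics/w1.npz'); c,r,z,R=lidmeas(im,.185); print('lid',c,r,z,len(R))
A=lambda v:np.degrees(np.arctan2(v[1],v[0]))
P=fpts(im); v,u=np.mgrid[:400,:640]; k=(abs(P[...,2]-.092)<.003)&(np.hypot(P[...,0]-.479,P[...,1]-.073)<.022)
b,br=cv2.minEnclosingCircle(P[k][:,:2].astype(np.float32)*1000); print('btn',b,br,P[k].mean(0))
rect=cv2.minAreaRect(R.astype(np.float32)); print(rect, 'rib dir',A(np.array(rect[0])-c),'btn dir',A(np.array(b)-c))
print('rib mean',A(R.mean(0)-c)); w=cv2.PCACompute(R.astype(np.float32),None)[1][0]; print('pca',A(w))
E
```

```text
lid (445.67730712890625, 204.37278747558594) 29.546777725219727 0.18477421562186092 196
btn (479.03192138671875, 75.92044067382812) 15.50511360168457 [0.47643817 0.07725492 0.09159705]
((459.4892578125, 210.5800018310547), (25.16119384765625, 9.324567794799805), 27.217491149902344) rib dir 24.199577551402722 btn dir -75.44374910575435
rib mean 23.055051910742037
pca 27.760355
```

Call:
servo_tool:
  moves:
    - {"linear": [0,0.002,-0.01],"spin": 0,"fingers": 1}
    - {"linear": [0,0.002,-0.03],"spin": 0,"fingers": 1}
    - {"linear": [0,0.002,-0.05],"spin": 0,"fingers": 1}
    - {"linear": [0,0.002,-0.07],"spin": 0,"fingers": 1}
    - {"linear": [0,0.002,-0.09],"spin": 0,"fingers": 1}
    - {"linear": [0,0.002,-0.104],"spin": 0,"fingers": 1}
    - {"linear": [0,0.002,-0.104],"spin": 0,"fingers": 1}
    - {"linear": [0,0.002,-0.104],"spin": 0,"fingers": 1}
    - {"linear": [0,0.002,-0.104],"spin": 0,"fingers": 1}

```text
time: 2.25
ee_pos: [0.4449, 0.2035, 0.1486]
tool_rot: [0.434, 3.11, 0.002]
ft_force: [-0.3, -0.7, -0.1]
opening: 0.0851
grip_force: 0.0
```

```bash
python3 - <<'E'
from h import *
im=snap('wrist','w2'); c,r,z,R=lidmeas(im,.185); o=status.get_obs(); print('lid',c,r,z,len(R)); print(o['ee_pos'],o['ft_force'],o['ft_torque'])
E
```

```text
lid (442.052734375, 194.09307861328125) 39.43486785888672 0.18473625232716148 1484
[0.44504599 0.20338365 0.14867936] [0.4893427  0.49608169 0.59668414] [-0.07197312 -0.0125923   0.03488051]
```

View pics/w2.png

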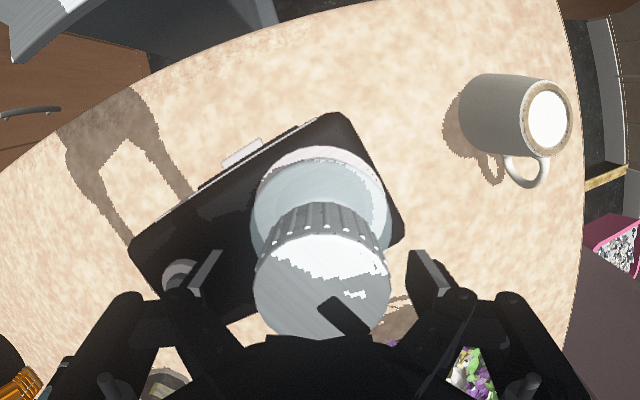

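The lid (centre column about 321) sits midway between the pads (about 213 and 425), so I'll close now.

Call:
servo_tool:
  moves:
    - {"linear": [0,0,0],"spin": 0,"fingers": 0.5}
    - {"linear": [0,0,0],"spin": 0,"fingers": 0.5}
    - {"linear": [0,0,0],"spin": 0,"fingers": 0.5}
    - {"linear": [0,0,0],"spin": 0,"fingers": 0.5}
    - {"linear": [0,0,0],"spin": 0,"fingers": 0.5}
    - {"linear": [0,0,0],"spin": 0,"fingers": 0.5}
  grip_force: 90

```text
time: 2.9
ee_pos: [0.4454, 0.2046, 0.1493]
tool_rot: [0.433, 3.109, 0.007]
ft_force: [-0.4, 5.7, 5.8]
opening: 0.0573
grip_force: 95.8
```

Call:
servo_tool:
  moves:
    - {"linear": [0,0.001,0],"spin": -5,"fingers": 0.5}
    - {"linear": [0,0.001,-0.0003],"spin": -12,"fingers": 0.5}
    - {"linear": [0,0.001,-0.0005],"spin": -19,"fingers": 0.5}
    - {"linear": [0,0.001,-0.0007],"spin": -26,"fingers": 0.5}
    - {"linear": [0,0.001,-0.0009],"spin": -33,"fingers": 0.5}
    - {"linear": [0,0.001,-0.0011],"spin": -40,"fingers": 0.5}
    - {"linear": [0,0.001,-0.0013],"spin": -47,"fingers": 0.5}
    - {"linear": [0,0.001,-0.0015],"spin": -54,"fingers": 0.5}
    - {"linear": [0,0.001,-0.0017],"spin": -61,"fingers": 0.5}
    - {"linear": [0,0.001,-0.0019],"spin": -68,"fingers": 0.5}
    - {"linear": [0,0.001,-0.0021],"spin": -75,"fingers": 0.5}
    - {"linear": [0,0.001,-0.0022],"spin": -80,"fingers": 0.5}

```text
time: 4.1
ee_pos: [0.4469, 0.2057, 0.1472]
tool_rot: [2.336, 2.098, 0.013]
ft_force: [8.3, 5.1, 2.1]
opening: 0.0574
grip_force: 95.6
```

```bash
cat > s.py <<'E'
from h import *
im=snap('scene','s%d'%(status.get_obs()['time']*100)); o=status.get_obs(); T=cv2.Rodrigues(o['tool_rot'])[0]
print('t',o['time'],'yaw of y axis',np.degrees(np.arctan2(T[1,1],T[0,1])).round(2),o['ee_pos'].round(4),o['ft_force'].round(1),o['ft_torque'].round(3),o['joint_pos'][5])
E
python3 s.py
```

```text
t 4.15 yaw of y axis -6.37 [0.4469 0.2057 0.1471] [7.4 4.9 2.5] [ 0.945 -1.113 -0.188] 0.4723093687621439
```

Call:
servo_tool:
  moves:
    - {"linear": [0.001,0.001,0],"spin": -3,"fingers": 0.5}
    - {"linear": [0.002,0.001,-0.0002],"spin": -6,"fingers": 0.5}
    - {"linear": [0.002,0.001,-0.0003],"spin": -9,"fingers": 0.5}
    - {"linear": [0.002,0.001,-0.0003],"spin": -11,"fingers": 0.5}
    - {"linear": [0.002,0.001,-0.0003],"spin": -12,"fingers": 0.5}

```text
time: 4.65
ee_pos: [0.4474, 0.2057, 0.1468]
tool_rot: [2.541, 1.847, 0.006]
ft_force: [-0.2, 1.4, 5.9]
opening: 0.0571
grip_force: 95.7
```

```bash
python3 s.py
```

```text
t 4.7 yaw of y axis -17.99 [0.4474 0.2057 0.1468] [0.6 1.5 4.8] [ 0.271 -0.073  0.057] 0.6754689618850721
```

Call:
servo_tool:
  moves:
    - {"linear": [0,0,-0.0001],"spin": -2,"fingers": 0.5}
    - {"linear": [0,0,-0.0002],"spin": -4,"fingers": 0.5}
    - {"linear": [0,0,-0.0002],"spin": -6,"fingers": 0.5}
    - {"linear": [0,0,-0.0002],"spin": -8,"fingers": 0.5}
    - {"linear": [0,0,-0.0002],"spin": -8,"fingers": 0.5}

```text
time: 5.2
ee_pos: [0.4476, 0.2056, 0.1465]
tool_rot: [2.663, 1.666, 0.007]
ft_force: [1.0, 2.0, 6.4]
opening: 0.0571
grip_force: 96.0
```

```bash
python3 s.py
```

```text
t 5.25 yaw of y axis -25.91 [0.4476 0.2056 0.1465] [1.7 1.1 6.6] [ 0.307 -0.215 -0.155] 0.8134515248908406
```

Call:
servo_tool:
  moves:
    - {"linear": [0,0,-0.0001],"spin": -2,"fingers": 0.5}
    - {"linear": [0,0,-0.0001],"spin": -4,"fingers": 0.5}
    - {"linear": [0,0,-0.0001],"spin": -4,"fingers": 0.5}

```text
time: 5.55
ee_pos: [0.4477, 0.2056, 0.1465]
tool_rot: [2.719, 1.572, 0.007]
ft_force: [1.6, 2.2, 6.2]
opening: 0.057
grip_force: 96.0
```

```bash
python3 s.py
```

```text
t 5.6 yaw of y axis -29.89 [0.4477 0.2056 0.1465] [1.1 1.7 5.7] [ 0.188 -0.211  0.081] 0.8829061907178477
```

Call:
servo_tool:
  moves:
    - {"linear": [0,0,-0.0001],"spin": -2,"fingers": 0.5}
    - {"linear": [0,0,-0.0001],"spin": -4,"fingers": 0.5}
    - {"linear": [0,0,-0.0001],"spin": -4,"fingers": 0.5}

```text
time: 5.9
ee_pos: [0.4478, 0.2055, 0.1465]
tool_rot: [2.772, 1.477, 0.008]
ft_force: [1.8, 0.9, 6.6]
opening: 0.057
grip_force: 96.0
```

```bash
python3 s.py; python3 s.py
```

```text
t 5.95 yaw of y axis -33.89 [0.4478 0.2055 0.1465] [2.4 1.8 5.3] [ 0.139 -0.246  0.164] 0.9525843126908817
t 6.0 yaw of y axis -33.88 [0.4478 0.2055 0.1465] [1.7 0.9 5.7] [ 0.196 -0.231  0.193] 0.9524446397871336
```

```bash
python3 - <<'E'
from h import *
im=snap('wrist','w3'); a=np.load('pics/w2.npz')['color']; b=im['color']
cv2.imwrite('pics/cmp3.png',np.hstack([a[180:400,180:460],b[180:400,180:460]])[...,::-1])
E
```

```text
(no output)
```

View pics/cmp3.png

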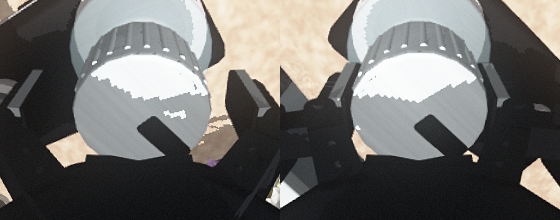

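The rib sits at the same place in the gripper view before and after (crop (150,125) left, (153,122) right), so there was no slip. The lid should be about 8° past the button, so I'll add 2°, release, rise and check.

Call:
servo_tool:
  moves:
    - {"linear": [0,0,0],"spin": -1,"fingers": 0.5}
    - {"linear": [0,0,0],"spin": -2,"fingers": 0.5}
    - {"linear": [0,0,0],"spin": -2,"fingers": 0.5}
    - {"linear": [0,0,0],"spin": -2,"fingers": 1}
    - {"linear": [0,0,0],"spin": -2,"fingers": 1}
    - {"linear": [0,0,0],"spin": -2,"fingers": 1}
    - {"linear": [0,0,0],"spin": -2,"fingers": 1}
    - {"linear": [0,0,0],"spin": -2,"fingers": 1}

```text
time: 6.85
ee_pos: [0.4464, 0.2049, 0.1441]
tool_rot: [-2.798, -1.428, 0.001]
ft_force: [0.2, -0.7, -0.5]
opening: 0.085
grip_force: 0.0
```

Call:
servo_tool:
  moves:
    - {"linear": [0,0,0.02],"spin": 0,"fingers": 1}
    - {"linear": [0,0,0.05],"spin": 0,"fingers": 1}
    - {"linear": [0,0,0.08],"spin": 0,"fingers": 1}
    - {"linear": [0,0,0.11],"spin": 0,"fingers": 1}
    - {"linear": [-0.02,0.0,0.12],"spin": 0,"fingers": 1}
    - {"linear": [-0.02,0.0,0.12],"spin": 0,"fingers": 1}
    - {"linear": [-0.02,0.0,0.12],"spin": 0,"fingers": 1}
    - {"linear": [-0.02,0.0,0.12],"spin": 0,"fingers": 1}

```text
time: 7.65
ee_pos: [0.4266, 0.2049, 0.2629]
tool_rot: [-2.798, -1.428, 0.003]
ft_force: [0.2, 0.4, -0.8]
opening: 0.0855
grip_force: 0.0
```

```bash
cat > m.py <<'E'
from h import *
im=snap('wrist','w4'); c,r,z,R=lidmeas(im,.182); print('lid',c,r,z,len(R)); o=status.get_obs(); print(o['time'],o['ee_pos'],o['opening'],o['ft_force'])
A=lambda v:np.degrees(np.arctan2(v[1],v[0]))
P=fpts(im); k=(abs(P[...,2]-.092)<.003)&(np.hypot(P[...,0]-.479,P[...,1]-.075)<.022)
b,br=cv2.minEnclosingCircle(P[k][:,:2].astype(np.float32)*1000); print('btn',b,br,k.sum())
rect=cv2.minAreaRect(R.astype(np.float32)); print(rect,'rib',A(np.array(rect[0])-c),'btn',A(np.array(b)-c),'pca',A(cv2.PCACompute(R.astype(np.float32),None)[1][0]))
E
python3 m.py
```

```text
lid (447.1683654785156, 205.06842041015625) 29.437461853027344 0.1820684866496662 0
7.7 [0.42661    0.20484121 0.26276428] 0.08539647457746635 [-1.19289374 -0.47549858 -0.05000457]
btn (479.3295593261719, 76.29393768310547) 16.055604934692383 400Traceback (most recent call last):
  File "m.py", line 6, in <module>
    rect=cv2.minAreaRect(R.astype(np.float32)); print(rect,'rib',A(np.array(rect[0])-c),'btn',A(np.array(b)-c),'pca',A(cv2.PCACompute(R.astype(np.float32),None)[1][0]))
                                                                                                                       ~~~~~~~~~~~~~~^^^^^^^^^^^^^^^^^^^^^^^^^^^
cv2.error: OpenCV(4.12.0) /io/opencv/modules/core/src/matmul.dispatch.cpp:788: error: (-215:Assertion failed) nsamples > 0 in function 'calcCovarMatrix'
```

View pics/w4.png

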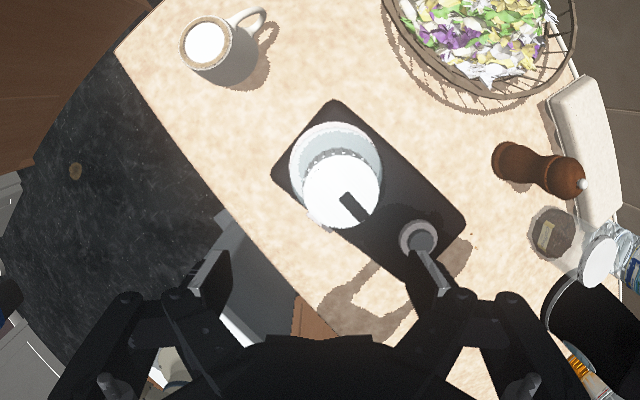

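The rib runs from (344,194) to (368,221) and points toward the button at (420,238), slightly past it. I need to relax the rib threshold.

```bash
python3 - <<'E'
from h import *
im=np.load('pics/w4.npz'); g=im['color'].astype(int).sum(-1); print(g[200:212,350:360:3].tolist())
v,u=np.mgrid[:400,:640]; m=(g<300)&(u>335)&(u<376)&(v>185)&(v<230)
X=fray(im,np.stack([u.ravel(),v.ravel()],-1),.183)[:,:2].reshape(400,640,2)*1000
c=np.array([447.2,205.1]); k=m&(np.hypot(*(X-c).transpose(2,0,1))<27); R=X[k]
A=lambda v:np.degrees(np.arctan2(v[1],v[0])); r=cv2.minAreaRect(R.astype(np.float32))
print(k.sum(),r,'mean',A(R.mean(0)-c),'box',A(np.array(r[0])-c),'pca',A(cv2.PCACompute(R.astype(np.float32),None)[1][0]),'btn',A(np.array([479.3,76.3])-c))
E
```

```text
[[283, 269, 573, 761], [269, 267, 319, 765], [274, 284, 248, 765], [281, 274, 271, 478], [270, 275, 271, 287], [269, 271, 268, 243], [275, 274, 267, 255], [274, 274, 272, 254], [269, 272, 275, 262], [266, 262, 263, 255], [260, 275, 270, 262], [234, 265, 260, 258]]
353 ((448.3402404785156, 190.1412811279297), (9.140326499938965, 23.93409538269043), 5.792300224304199) mean -85.45215090471741 box -85.64101214496513 pca 96.51869 btn -76.00563175174202
```

The lid is snug: the rib is 8 to 9.5° past the button, inside the 3 to 20° window, and the top is at 182 mm. Next I'll shut the fingers and go above the button.

Call:
servo_tool:
  moves:
    - {"linear": [0.02,-0.04,0],"spin": 0,"fingers": 0}
    - {"linear": [0.035,-0.08,0],"spin": 0,"fingers": 0}
    - {"linear": [0.052,-0.12,0],"spin": 0,"fingers": 0}
    - {"linear": [0.052,-0.13,-0.02],"spin": 0,"fingers": 0}
    - {"linear": [0.052,-0.13,-0.05],"spin": 0,"fingers": 0}
    - {"linear": [0.052,-0.13,-0.08],"spin": 0,"fingers": 0}
    - {"linear": [0.052,-0.13,-0.11],"spin": 0,"fingers": 0}
    - {"linear": [0.052,-0.13,-0.14],"spin": 0,"fingers": 0}
    - {"linear": [0.052,-0.13,-0.158],"spin": 0,"fingers": 0}
    - {"linear": [0.052,-0.13,-0.158],"spin": 0,"fingers": 0}
    - {"linear": [0.052,-0.13,-0.158],"spin": 0,"fingers": 0}

```text
time: 8.8
ee_pos: [0.4784, 0.0749, 0.106]
tool_rot: [-2.798, -1.428, 0.002]
ft_force: [0.1, 0.6, 0.6]
opening: 0.0002
grip_force: 0.0
```

```bash
python3 - <<'E'
from h import *
o=status.get_obs(); print(o['time'],o['ee_pos'],o['ft_force'],o['opening'])
a=snap('scene','s9')['color'][140:290,210:360]; b=snap('side','d9')['color'][150:300,220:370]
cv2.imwrite('pics/b9.png',cv2.resize(np.hstack([a,b])[...,::-1],None,fx=2.6,fy=2.6))
E
```

```text
8.8 [0.47837192 0.07486739 0.1059825 ] [0.06475398 0.64713234 0.61109813] 0.0001633988027619863
```

View pics/b9.png

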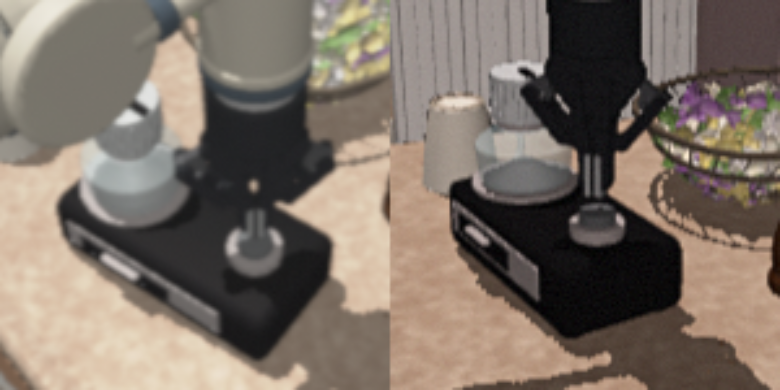

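The fingertips are centred over the button in both views, so I'll press, then check.

Call:
servo_tool:
  moves:
    - {"linear": [0,0,-0.008],"spin": 0,"fingers": 0}
    - {"linear": [0,0,-0.014],"spin": 0,"fingers": 0}
    - {"linear": [0,0,-0.018],"spin": 0,"fingers": 0}
    - {"linear": [0,0,-0.021],"spin": 0,"fingers": 0}
    - {"linear": [0,0,-0.022],"spin": 0,"fingers": 0}
    - {"linear": [0,0,-0.022],"spin": 0,"fingers": 0}

```text
time: 9.5
ee_pos: [0.4789, 0.075, 0.086]
tool_rot: [2.798, 1.428, 0.002]
ft_force: [-2.8, 0.0, 8.7]
opening: -0.0004
grip_force: 4.3
```

Call:
servo_tool:
  moves:
    - {"linear": [0,0,-0.002],"spin": 0,"fingers": 0}
    - {"linear": [0,0,-0.002],"spin": 0,"fingers": 0}

```text
time: 9.7
ee_pos: [0.479, 0.075, 0.0858]
tool_rot: [2.797, 1.428, 0.004]
ft_force: [-7.8, -1.2, 16.5]
opening: -0.0001
grip_force: 8.7
```

Call:
servo_tool:
  moves:
    - {"linear": [0,0,0.01],"spin": 0,"fingers": 0}
    - {"linear": [0,0,0.04],"spin": 0,"fingers": 0}
    - {"linear": [0,0,0.08],"spin": 0,"fingers": 0}
    - {"linear": [0,0,0.12],"spin": 0,"fingers": 0}
    - {"linear": [0,0,0.16],"spin": 0,"fingers": 0}
    - {"linear": [-0.04,0,0.17],"spin": 0,"fingers": 0}
    - {"linear": [-0.08,0,0.17],"spin": 0,"fingers": 0}
    - {"linear": [-0.08,0,0.17],"spin": 0,"fingers": 0}
    - {"linear": [-0.08,0,0.17],"spin": 0,"fingers": 0}
    - {"linear": [-0.08,0,0.17],"spin": 0,"fingers": 0}

```text
time: 10.7
ee_pos: [0.3989, 0.075, 0.2519]
tool_rot: [-2.798, -1.428, 0.001]
ft_force: [0.1, -0.4, -0.3]
opening: -0.0
grip_force: 0.0
```

```bash
python3 - <<'E'
from h import *
P=pts(snap('side','d10')); k=(np.hypot(P[...,0]-.479,P[...,1]-.075)<.012)&(P[...,2]>.08)&(P[...,2]<.11)
print('button top',np.median(P[k][:,2]),k.sum()); o=status.get_obs(); print(o['time'],o['ee_pos'],o['ft_force'])
E
```

```text
button top 0.09345494728734877 43
10.75 [0.39898843 0.0749755  0.2517881 ] [ 0.96562883  0.14073556 -0.59512019]
```

The button went to its stop (0.0858 m at 16.5 N) and has sprung back up. The arm is clear, so I'm handing in.

```bash
python3 -c "
from station import finish_job
print(finish_job())"
```

```text
the job is handed in; nothing more can be done
None
```

The lid is snug (pointer rib measured 8–9.5° past the start button, limits 3–20°), the start button was then pressed to its stop and sprang back up, the mug, jar and mill were not touched, and the job was handed in at about 11 s.

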